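Snap the loose spice jar into the clip rack

ROBOT

A 6-joint arm with a two-finger parallel gripper is mounted at the origin on a cart in front of the work surface, level with it; the furniture and walls round the work are solid. World frame = base frame: x ahead of the robot, y to its left, z up, the work surface at z = 0. Lengths are in m, angles in rad, forces in N, time in s.
With the tool pointing down it reaches from about 0.275 to 0.775 m from the base axis. Payload 14.6 kg.
Tool frame: the origin (TCP) lies midway between the tips of the shut fingers; the grasp point (between the pads) lies 19 mm behind it; z points along the fingers, y is the line along which they close (so a half turn about z gives the same grasp; the last joint's range is limited). The gripper opens to 85 mm and grips with 20 to 120 N. Pads are 22 mm wide; open, the fingers measure 114 mm over their backs; the gripper's body (76 mm by 85 mm) begins 54 mm behind the grasp point. The pads swing forward as they close: fully open they stand 13 mm farther back than shut.
Start: joints at [-1.265, 0.263, -0.048, 1.259, 0, 1.415], TCP at [0.233, -0.47, 0.231] pointing down, gripper open.
Joint ranges: [-2.65, 2.65], [-0.89, 1.7], [-1.18, 1.37], [-2.13, 2.11], [-1.35, 1.29], [-3.14, 3.14]. Speed limits (rad/s): [1.89, 1.89, 2.57, 2.79, 3.14, 3.14].

INTERFACE

Orientations are given as [roll, pitch, yaw] about the fixed x, y, z axes, in that order (R = Rz(yaw) Ry(pitch) Rx(roll)).
In Python, from workcell import env gives the robot as it stands.
- The arm moves only by the tool creep_tool, called after "Call:" in YAML: its name, and indented under it one key for each argument. Schema: {"type":"object","properties":{"steps":{"type":"string"},"finger_gap":{"type":"number"},"only":{"type":"string"},"quiet":{"type":"boolean"},"lines":{"type":"string"}},"required":["steps"],"additionalProperties":false}. steps is a string of 1 to 8 rows, parted by semicolons, with the numbers parted by commas; each row has 6 numbers: dx, dy, dz in cm, then a rotation vector rx, ry, rz in rad; each row is the pose to reach, as a shift and turn from the pose commanded when the call began, along the tool's axes at that moment; what a row does not reach only later rows make up. A row lasts 1/10 s, in which the tool goes at most 0.05 m and 0.15 rad, less where a joint would pass 70% of its speed; a pose out of reach is approached as far as the arm can. finger_gap is the finger opening in m, set as the call begins (left out keeps the last). The fingers move at their own pace and stop on an object; the grip force is fixed at half the most. Time passes only in rows, so rows that do not move let the fingers close. The tool returns the time, the measured TCP pose, the force, the opening and the grip force at its end. only (a regular expression) keeps the lines of the reply that match it, lines (a string "A,B") keeps lines A to B, and quiet returns only ok. Input that does not fit is refused with a message, and nothing moves.
- env.sense(): the state, without advancing time (a new reading comes with each control period).
- env.get_image(name): name is "scene" or "top"; returns a dict with "color" (480x640x3 uint8, blue, green, red), "depth" (480x640 float32, m along the optical axis (not along the pixel's ray), 0 where there is no reading), "K" (3x3 intrinsics, pixels), "world_from_camera" (4x4, takes a point from camera to world coordinates). Camera axes: x right, y up, looking along -z (the intrinsics and any distortion apply to the point x, -y, -z); pixel columns grow to the right and rows downward; lengths in m; the calibration is good to about 2 mm. A picture is of the moment at which its call begins.
- env.finish_job(): hands the job in; it is judged then, once.
The state is a dict: "time_s": time; "qpos": joint angles; "qd": joint speeds; "tau": joint torques, N m; "tool_pos": TCP position; "orientation": TCP orientation; "wrist_force": force on the tool from outside, world axes, zero at the start; "wrist_torque": the same for the moment, N m; "finger_gap": finger opening in m; "grip_force": force on a finger pad.
Only numpy, scipy, OpenCV 4.12 (cv2) and the standard library are available. Lean on these libraries where they do the work, as an engineer would, in place of code of your own. Each camera call takes 0.05 s, during which the arm holds its last target. There are 200 camera calls.

TASK

One spice jar has been left out of the clip rack and stands on the open worktop to the right of the rack (not the jars at the back wall under the cupboards, which stay there). Take it by its cap, stand it low over the rack's base in front of the empty clip, and push it straight back until it snaps fully home, standing upright on the base like the other two. Leave the two clipped jars, the wooden mill and the wide jar where they are.

Things in the scene. Friction and masses are not known exactly. Their poses are not given: they have to be found in the camera images.
- loose_jar: The jar to put away: slim clear glass spice jar with a green screw cap, a plain cylinder 44 mm in diameter (cap 45 mm) and 106 mm tall, the cap being the top 21 mm; 110 g. The only such jar on the open worktop right of the rack (two others stand out of reach at the back wall). Origin: centre of its underside; z is up along the jar.
- clipped_jar_a: A slim clear glass spice jar with a green screw cap, a plain cylinder 44 mm in diameter (cap 45 mm) and 106 mm tall, the cap being the top 21 mm; 110 g, already standing in one of the clips. Leave it. Origin: centre of its underside.
- clipped_jar_b: A second such jar of the same size, already standing in another clip. Leave it. Origin: centre of its underside.
- wooden_mill: Bystander: waisted wooden pepper mill, 58 mm in diameter, 130 mm tall, on the worktop. Leave it. Origin: centre of its underside.
- wide_jar: Bystander: wide glass honey jar with a dark lid, 64 mm in diameter, 99 mm tall, on the worktop. Leave it. Origin: centre of its underside.
- rack: Fixed wooden rack, 3 spring clips in a row. Origin: centre of the underside of its base board, 130 (x) x 290 (y) x 10 mm thick. x points from open front to back board, y left along the row, z up. Back board: front face 23.5 mm behind the seat centres, top 72 mm above the worktop, the highest part, so fingers on a cap pass over it. Tops of jars in it: 116 mm above the worktop.
- seat_left (a point): Centre of a jar's underside when fully home in the left clip: on top of the base (10 mm above the worktop), 15 mm in +x and 90 mm in +y of the rack's origin; axes as the rack's. Two of the three seats hold the clipped jars, the third is empty; which one varies.
- seat_middle (a point): The same for the middle clip, 15 mm in +x of the rack's origin. Each clip is a pair of sprung steel jaws, open to the front (-x), 57 to 69 mm above the worktop, flared at the mouth (65 mm wide, 31 mm in front of the seat centre). A jar pushed along +x spreads them with about 5 to 12 N; they close round it within about 14 mm of the seat centre. Play when home: about 1 mm.
- seat_right (a point): The same for the right clip (15 mm in +x, 90 mm in -y of the rack's origin). Beware when moving: wall cupboards with protruding door handles hang behind and above the work, beyond about x = 0.58 m and from about 0.45 m above the worktop; keep the wrist and forearm clear of them by staying low and near.

How it is judged:
By the outcome, as a careful person would: the job done as asked, in the order asked, and still so for the second after the job is handed in, with the robot touching nothing.
It also fails if it takes over 40 s, if anything falls off the work surface, if the arm or the gripper's body presses on something with over 40 N, if the wrist force passes 120 N, or if a joint passes its speed limit or range.

## Working session

There is one attempt and no reset: what is moved stays moved. The work goes in short steps, Python scripts to look and compute and a tool call to move; the robot and the scene stay as the last step left them, time stands still between calls to the robot, and variables do not carry over. Pictures are saved under pics/ and viewed, at most 10 in all, crops included, and the job is handed in when it is done.

```bash
ls; mkdir -p pics; python3 - <<'E'
from workcell import env
import cv2,numpy as np
s=env.sense();print(s)
for n in("scene","top"):
    d=env.get_image(n);cv2.imwrite(f"pics/{n}0.png",d["color"]);np.savez(f"pics/{n}0.npz",**d)
    print(n,d["K"].tolist(),np.round(d["world_from_camera"],4).tolist(),[k for k in d])
E
```

```text
pics
workcell.py
{'time_s': 0.0, 'qpos': array([-1.26529818e+00,  2.63509732e-01, -4.89312625e-02,  1.25936032e+00,
        7.52526902e-06,  1.41548429e+00]), 'qd': array([ 0.00113066,  0.00179777,  0.00030175, -0.00036761,  0.00037291,
       -0.0003633 ]), 'tau': array([ 1.33551996e-03, -6.37624383e+01,  3.84568906e+01,  1.39664003e-02,
       -1.21207668e-04, -8.98490583e-06]), 'tool_pos': array([ 0.2333674 , -0.46999534,  0.230834  ]), 'orientation': array([-3.14060093e+00, -1.62894586e-04,  4.60810100e-01]), 'wrist_force': array([0.87165704, 0.43373421, 0.74997401]), 'wrist_torque': array([-0.01549418, -0.02210787, -0.02891145]), 'grip_force': 0.0, 'finger_gap': 0.08532265206515968}
scene [[467.4683805421658, 0.0, 320.90190732183487], [0.0, 467.4683805421658, 235.8466489071885], [0.0, 0.0, 1.0]] [[-0.5865, 0.5498, -0.5948, -0.1602], [-0.8098, -0.4148, 0.415, 0.4617], [-0.0185, 0.725, 0.6885, 0.7724], [0.0, 0.0, 0.0, 1.0]] ['color', 'depth', 'K', 'world_from_camera']
top [[463.92541644959726, 0.0, 319.92626722626085], [0.0, 463.92541644959726, 239.53252559649457], [0.0, 0.0, 1.0]] [[0.0074, 0.9851, -0.172, 0.3073], [-1.0, 0.0078, 0.0014, 0.0046], [0.0027, 0.172, 0.9851, 1.097], [0.0, 0.0, 0.0, 1.0]] ['color', 'depth', 'K', 'world_from_camera']
```

View pics/scene0.png

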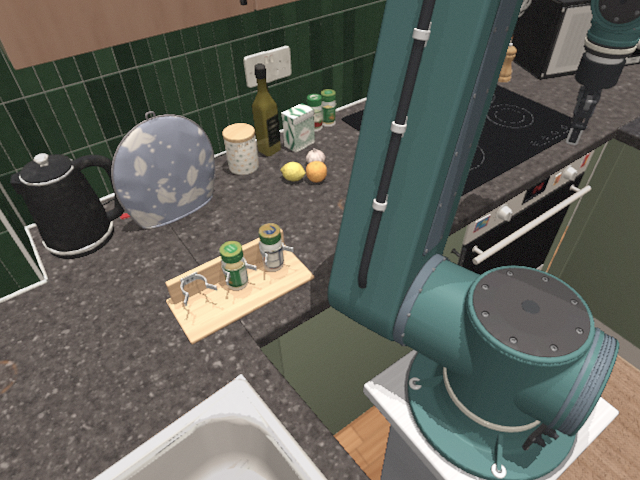

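View pics/top0.png

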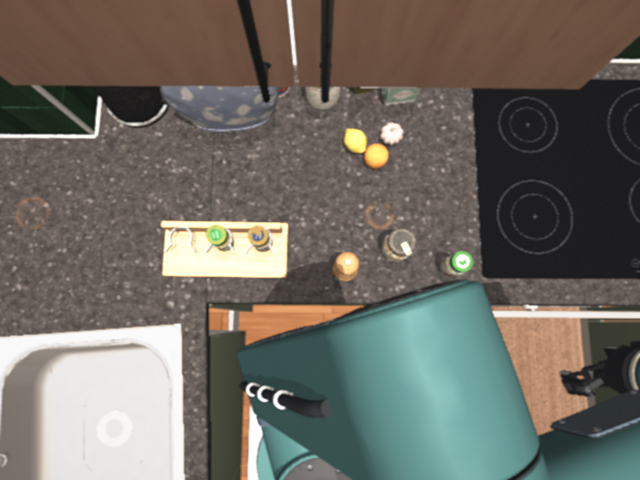

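The scene view shows the rack with its left clip empty (about 197,285). The middle and right clips hold jars with caps at 231,250 and 270,232, and the arm hides the loose jar. In the top view the loose jar's green cap is at 461,262, the mill at 346,263, the wide jar at 399,244, and the rack spans 163–288 × 222–276.

```bash
cat > h.py <<'E'
import numpy as np,cv2
def ray(d,u,v):
    K=d["K"];T=d["world_from_camera"]
    c=np.array([(u-K[0,2])/K[0,0],-(v-K[1,2])/K[1,1],-1.])
    return T[:3,3],T[:3,:3]@c
def onz(d,u,v,z):
    o,r=ray(d,u,v);return o+r*(z-o[2])/r[2]
def dep(d,u,v):
    o,r=ray(d,u,v);return o+r*float(d["depth"][int(round(v)),int(round(u))])
def two(p,q):
    (a,r),(b,s)=p,q
    t=np.linalg.lstsq(np.c_[r,-s],b-a,rcond=None)[0]
    x,y=a+r*t[0],b+s*t[1];return (x+y)/2,np.linalg.norm(x-y)
E
python3 - <<'E'
from h import *
t=np.load("pics/top0.npz");s=np.load("pics/scene0.npz")
im=t["color"]
hsv=cv2.cvtColor(im,cv2.COLOR_BGR2HSV)
g=cv2.inRange(hsv,(40,80,40),(80,255,255))
n,l,st,ce=cv2.connectedComponentsWithStats(g)
for i in range(1,n):
    if st[i,4]>40: print("green",st[i],ce[i].round(1))
# depth at spots
for nm,u,v in(("loose",461,262),("mid",216,235),("right",258,237),("mill",346,262),("wide",397,240),("base",200,268),("board",200,224)):
    print(nm,dep(t,u,v).round(4))
# height map of caps: pixels near loose jar with height >0.095
vv,uu=np.mgrid[0:480,0:640]
K=t["K"];T=t["world_from_camera"];D=t["depth"]
P=np.stack([(uu-K[0,2])/K[0,0]*D,-(vv-K[1,2])/K[1,1]*D,-D],-1)@T[:3,:3].T+T[:3,3]
for nm,u,v,z in(("loose",461,262,.106),("mid",218,235,.116),("right",259,238,.116)):
    m=(abs(P[...,2]-z)<.008)&(abs(uu-u)<22)&(abs(vv-v)<22)
    ys,xs=np.nonzero(m);(c,r)=cv2.minEnclosingCircle(np.c_[xs,ys].astype(np.float32))
    print(nm,m.sum(),P[m].mean(0).round(4),P[m].min(0).round(4),P[m].max(0).round(4),c,r,onz(t,*c,z).round(4))
w=cv2.inRange(hsv,(10,60,130),(30,200,255))
n,l,st,ce=cv2.connectedComponentsWithStats(w[:,:310])
i=1+st[1:,4].argmax() ;print(st[1:][st[1:,4]>300])
for nm,lo,hi in(("base",.004,.016),("board",.066,.078)):
    m=(P[...,2]>lo)&(P[...,2]<hi)&(w>0)&(uu>140)&(uu<310)&(vv>200)&(vv<300)
    q=P[m][:,:2].astype(np.float32);r=cv2.minAreaRect(q);print(nm,m.sum(),r,np.round(cv2.boxPoints(r),4).tolist())
b=np.hstack([cv2.resize(im[205:290,150:300],None,fx=4,fy=4,interpolation=2),cv2.resize(im[220:305,430:490],None,fx=4,fy=4)[:340,:200]])
cv2.imwrite("pics/c1.png",b[:, :800])
E
```

```text
green [ 43 101  18  15  46] [ 51.8 107.9]
green [  0 104  33   9  93] [ 15.3 107.3]
green [209 229  14  12 107] [215.5 234.2]
green [450 251  23  21 203] [460.8 261.6]
loose [ 0.4336 -0.3008  0.1059]
mid [0.4863 0.2261 0.1182]
right [0.4831 0.1363 0.1155]
mill [ 0.4289 -0.0519  0.1284]
wide [ 0.4814 -0.1648  0.1012]
base [0.4268 0.2843 0.011 ]
board [0.5192 0.2732 0.0742]
loose 362 [ 0.4352 -0.301   0.1063] [ 0.4134 -0.3248  0.0983] [ 0.4575 -0.2797  0.113 ] (461.20587158203125, 261.0294189453125) 10.972606658935547 [ 0.4357 -0.3013  0.106 ]
mid 343 [0.488  0.2273 0.1162] [0.4659 0.2052 0.1081] [0.5105 0.2508 0.1212] (215.65492248535156, 234.27464294433594) 10.73100757598877 [0.4883 0.2274 0.116 ]
right 351 [0.4872 0.1382 0.1162] [0.4656 0.1169 0.108 ] [0.5103 0.1604 0.1209] (257.30645751953125, 235.0677490234375) 10.596885681152344 [0.4872 0.1379 0.116 ]
[[ 160  220  129   58  747]
 [ 228  225   43   29  531]
 [ 238  305   72   40 2007]
 [ 209  308   21   23  449]
 [ 241  392   10   88  572]]
base 494 ((0.47457122802734375, 0.23312759399414062), (0.30568966269493103, 0.13534440100193024), 89.82787322998047) [[0.40639999508857727, 0.08049999922513962], [0.5418000221252441, 0.08009999990463257], [0.5426999926567078, 0.38580000400543213], [0.4074000120162964, 0.3862000107765198]]
board 181 ((0.4959843158721924, 0.2279757261276245), (0.2687852680683136, 0.06100985035300255), 89.57088470458984) [[0.4645000100135803, 0.09380000084638596], [0.5254999995231628, 0.0934000015258789], [0.5274999737739563, 0.3621000051498413], [0.46650001406669617, 0.3625999987125397]]
```

View pics/c1.png

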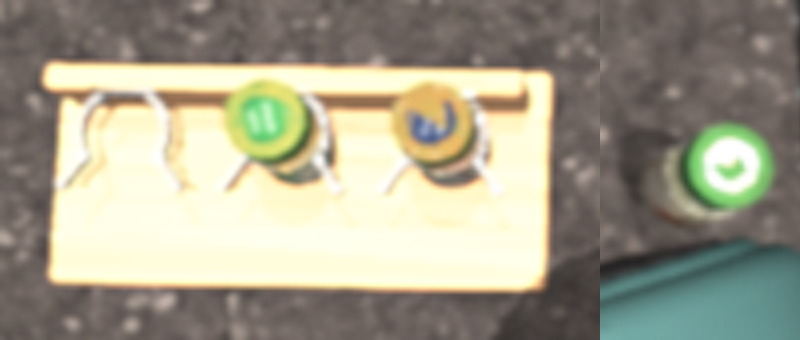

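The crop confirms the left clip is empty, with its mouth open toward −x and the rack nearly aligned with the world axes. The loose cap is cleanly visible. Next I check the clipped caps in both views and find what hides the loose jar in the scene view.

```bash
python3 - <<'E'
from h import *
t=np.load("pics/top0.npz");s=np.load("pics/scene0.npz")
def proj(d,p):
    T=d["world_from_camera"];c=T[:3,:3].T@(np.array(p)-T[:3,3]);K=d["K"]
    return K[0,2]-K[0,0]*c[0]/c[2],K[1,2]+K[1,1]*c[1]/c[2],-c[2]
for p in((.4352,-.301,.106),(.488,.2273,.116),(.4872,.138,.116),(.489,.317,.01)):
    u,v,z=proj(s,p);print(p,round(u,1),round(v,1),round(z,3))
    if 0<=u<640: print(dep(s,u,v).round(3))
# two-view on clipped caps: cap-top ellipses in scene (depth-selected height)
K=s["K"];T=s["world_from_camera"];D=s["depth"];vv,uu=np.mgrid[0:480,0:640]
P=np.stack([(uu-K[0,2])/K[0,0]*D,-(vv-K[1,2])/K[1,1]*D,-D],-1)@T[:3,:3].T+T[:3,3]
for (u,v),q in(((231,247),(215.65,234.27)),((270,230),(257.3,235.07))):
    m=(abs(uu-u)<18)&(abs(vv-v)<16)&(abs(P[...,2]-.116)<.005)
    cs=cv2.findContours(m.astype(np.uint8),0,2)[0];c=max(cs,key=cv2.contourArea)
    e=cv2.fitEllipse(c);print(e,[np.round(x,4) for x in two(ray(s,*e[0]),ray(t,*q))],P[m].mean(0).round(4))
E
```

```text
(0.4352, -0.301, 0.106) 437.1 169.4 1.129
[0.154 0.059 0.42 ]
(0.488, 0.2273, 0.116) 231.8 247.0 0.935
[0.488 0.227 0.116]
(0.4872, 0.138, 0.116) 270.2 229.0 0.971
[0.488 0.138 0.115]
(0.489, 0.317, 0.01) 200.8 301.2 0.971
[0.488 0.317 0.011]
((230.1360321044922, 248.57884216308594), (15.81286334991455, 22.219362258911133), 79.16033935546875) [array([0.4899, 0.2296, 0.111 ]), np.float64(0.0023)] [0.487  0.2318 0.1151]
((268.81939697265625, 230.47532653808594), (15.352081298828125, 21.391815185546875), 83.9237060546875) [array([0.4889, 0.1395, 0.111 ]), np.float64(0.0023)] [0.4858 0.1423 0.1151]
```
Grasp choice: yaw. Fingers closing line: at seat, neighbor jar at 90mm in y; fingers open 114 mm over backs: half 57 closed on cap 45mm... For insertion, pushing in +x; fingers closing line along x or y? "fingers on a cap pass over back board". Neighbor cap in y at 90mm: its near edge 67 mm away; finger open back 57 + ok. Clip jaws at 57-69mm high; grasp at cap 85-106+10 -> clear. Closing along x: pushing positive via front finger/pad force; closing along y: pushing by friction, 60N grip ×2×mu ~ fine for 12N but may tilt (rotate about y axis, the pad axis!). Closing along x: jar can pivot in... pads flat 22mm wide around cylinder, pivot about x axis only. Push at cap 96+10 vs clip at 63: moment 12N*0.04=0.5Nm; with closing along x, pads resist pitch by flat contact with height. Rotation about pad axis with y-closing resisted only by torsional friction. So close along x. Fingers in x: back finger beyond jar: at the seat, finger back at +22.5+~15-> 38 mm behind seat, over the back board top 72 ok. Cupboards beyond x=.58 from .45 above: gripper body + wrist: TCP at x=.489, z~.1; wrist at ~.3ish. Fine. However opening at release: 85mm opening → back extends 57 → x=.546. OK.

The manual's scale: shifts go in cm. Converting my numbers, 0.256 m is 25.6, -0.0617 m is -6.17.

Call:
creep_tool:
  steps: "3.2,-0.77,0,0,0,-0.139;6.4,-1.54,0,0,0,-0.278;9.6,-2.31,0,0,0,-0.416;12.8,-3.09,0,0,0,-0.555;16,-3.86,0,0,0,-0.694;19.2,-4.63,0,0,0,-0.833;22.4,-5.4,0,0,0,-0.971;25.6,-6.17,0,0,0,-1.11"
  finger_gap: 0.085

```text
time_s: 0.9
tool_pos: [0.4361, -0.3, 0.2311]
orientation: [-3.141, -0.0, 1.577]
wrist_force: [-0.8, -0.7, -1.0]
finger_gap: 0.085
grip_force: 0.0
```

Call:
creep_tool:
  steps: "0,0,0,0,0,0;0,0,0,0,0,0"

```text
time_s: 1.1
tool_pos: [0.4355, -0.3007, 0.231]
orientation: [-3.141, -0.0, 1.571]
wrist_force: [-0.6, -0.0, 0.4]
finger_gap: 0.0848
grip_force: 0.0
```

```bash
python3 - <<'E'
from workcell import env
from h import *
s=env.sense();print(s["tool_pos"],s["orientation"],s["qpos"])
for n in("scene","top"):
    d=env.get_image(n);cv2.imwrite(f"pics/{n}1.png",d["color"]);np.savez(f"pics/{n}1.npz",**d)
E
```

```text
[ 0.4354726  -0.30071576  0.23098012] [-3.14104147e+00 -3.36465943e-04  1.57100098e+00] [-7.58325979e-01  2.70900713e-01 -3.80544558e-02  1.26247267e+00
 -1.34910248e-04  8.12265644e-01]
```

View pics/scene1.png

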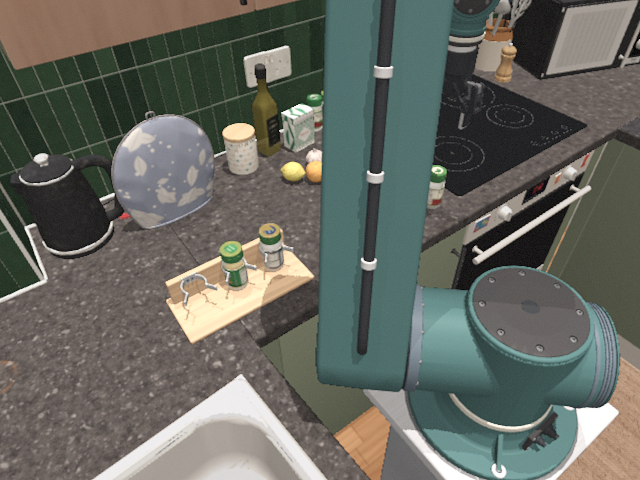

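The scene view now shows the loose jar clear of the arm's right edge, with its cap at about 438,172 against a predicted 437,169. I'll triangulate the cap top from both views.

```bash
python3 - <<'E'
from h import *
t=np.load("pics/top0.npz");s=np.load("pics/scene1.npz")
im=s["color"];hsv=cv2.cvtColor(im,cv2.COLOR_BGR2HSV)
hsvroi=hsv[155:215,420:455]
g=cv2.inRange(hsv,(40,70,30),(78,255,255));g[:, :425]=0;g[:,455:]=0;g[:155]=0;g[215:]=0
n,l,st,ce=cv2.connectedComponentsWithStats(g);print(st,ce)
i=1+st[1:,4].argmax()
m=(l==i).astype(np.uint8);x,y,w,h,_=st[i]
# cap top ellipse: upper boundary pixels per column -> widest width w; ellipse aspect from view
hull=cv2.convexHull(max(cv2.findContours(m,0,2)[0],key=cv2.contourArea))
K=s["K"];T=s["world_from_camera"];o,r=ray(s,x+w/2,y+h/2)
sinel=-r[2]/np.linalg.norm(r);a=w/2
u,v=x+(w-1)/2,y+a*sinel
print("top centre px",u,v,w,h,sinel,[np.round(q,4) for q in two(ray(s,u,v),ray(t,461.2,261.03))],dep(s,u,v).round(4))
cv2.imwrite("pics/c2.png",cv2.resize(im[145:225,400:480],None,fx=6,fy=6,interpolation=2))
E
```

```text
[[     0      0    640    480 307021]
 [   430    165     17     18    171]
 [   436    170      5      2      8]] [[319.43076207 239.53776777]
 [438.26900585 174.91812865]
 [438.         170.5       ]]
top centre px 438.0 169.88286211255814 17 18 0.5744543661833119 [array([ 0.4352, -0.3027,  0.1038]), np.float64(0.0023)] [ 0.431  -0.2992  0.1077]
```

View pics/c2.png

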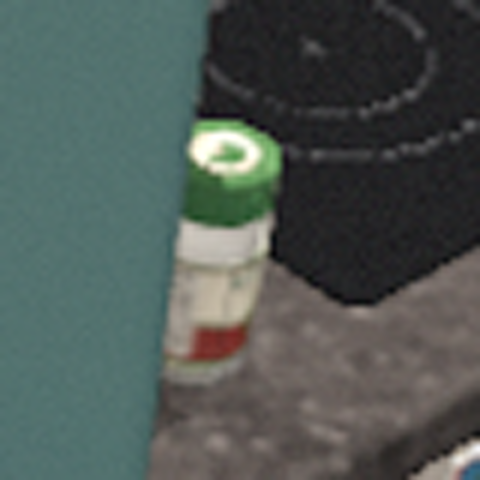

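The crop shows the cap top centred near 437,170, with its left edge just grazed by the arm. Both views agree on (0.435, −0.302, 0.105), which matches a 106 mm jar standing on the worktop. I'll descend and grip the cap.

Scaled: 0.157 m is 15.7, 0.15 m is 15.

Call:
creep_tool:
  steps: "0,0,4,0,0,0;0,0,8,0,0,0;0,0,11,0,0,0;0,0,13.5,0,0,0;0,0,15,0,0,0;0,0,15.7,0,0,0;0,0,15.7,0,0,0;0,0,15.7,0,0,0"

```text
time_s: 2.0
tool_pos: [0.4353, -0.3017, 0.075]
orientation: [3.141, 0.001, 1.57]
wrist_force: [-0.8, 0.1, 0.4]
finger_gap: 0.0851
grip_force: 0.0
```

Call:
creep_tool:
  steps: "0,0,0,0,0,0;0,0,0,0,0,0;0,0,0,0,0,0;0,0,0,0,0,0;0,0,0,0,0,0;0,0,0,0,0,0;0,0,0,0,0,0;0,0,0,0,0,0"
  finger_gap: 0.03

```text
time_s: 2.8
tool_pos: [0.4356, -0.3014, 0.075]
orientation: [3.141, 0.001, 1.571]
wrist_force: [-1.2, 1.2, 7.6]
finger_gap: 0.0437
grip_force: 60.0
```

Scaled: -0.18 m is -18, -0.01 m is -1.

Call:
creep_tool:
  steps: "0,0,-1,0,0,0;0,0,-4,0,0,0;0,0,-8,0,0,0;0,0,-12,0,0,0;0,0,-15.5,0,0,0;0,0,-17.5,0,0,0;0,0,-18,0,0,0"

```text
time_s: 3.5
tool_pos: [0.4358, -0.3016, 0.2569]
orientation: [3.139, 0.003, 1.571]
wrist_force: [0.2, -0.1, -1.2]
finger_gap: 0.0439
grip_force: 61.2
```

Call:
creep_tool:
  steps: "2,-0.1,0,0,0,0;6,-0.2,0,0,0,0;10.5,-0.3,0,0,0,0;15,-0.4,0,0,0,0;19.5,-0.5,0,0,0,0;24,-0.6,0,0,0,0;28.5,-0.7,0,0,0,0;33,-0.8,0,0,0,0"

```text
time_s: 4.3
tool_pos: [0.4257, 0.0312, 0.2533]
orientation: [-3.14, -0.0, 1.571]
wrist_force: [0.6, 0.2, -0.8]
finger_gap: 0.0435
grip_force: 61.2
```

Call:
creep_tool:
  steps: "4.5,-0.1,0,0,0,0;9,-0.2,0,0,0,0;13.5,-0.2,0,0,0,0;18,-0.2,0,0,0,0;22,-0.2,0,0,0,0;25.5,-0.2,0,0,0,0;28,-0.2,0,0,0,0;28.8,-0.2,0,0,0,0"

```text
time_s: 5.1
tool_pos: [0.4238, 0.3189, 0.2528]
orientation: [-3.139, 0.001, 1.573]
wrist_force: [-0.2, -0.9, -1.1]
finger_gap: 0.0435
grip_force: 61.2
```

Call:
creep_tool:
  steps: "0,0,0,0,0,0;0,0,0,0,0,0"

```text
time_s: 5.3
tool_pos: [0.4248, 0.316, 0.2539]
orientation: [-3.141, 0.001, 1.571]
wrist_force: [0.0, 0.5, -1.3]
finger_gap: 0.0434
grip_force: 61.2
```

```bash
python3 - <<'E'
from workcell import env
from h import *
s=env.sense();print(s["tool_pos"],s["orientation"],s["qpos"],s["finger_gap"])
a=[]
for n in("scene","top"):
    d=env.get_image(n);cv2.imwrite(f"pics/{n}2.png",d["color"]);np.savez(f"pics/{n}2.npz",**d);a.append(d["color"])
cv2.imwrite("pics/c3.png",np.hstack([cv2.resize(a[0][120:370,80:330],(400,400)),cv2.resize(a[1][150:300,130:280],(400,400))]))
E
```

```text
[0.42482593 0.31603411 0.25385963] [-3.14076382e+00  6.85061868e-04  1.57062745e+00] [ 4.85750175e-01  2.66046403e-01  1.70150872e-02  1.32281784e+00
 -2.18680511e-04  2.05671578e+00] 0.04340838530909436
```

View pics/c3.png

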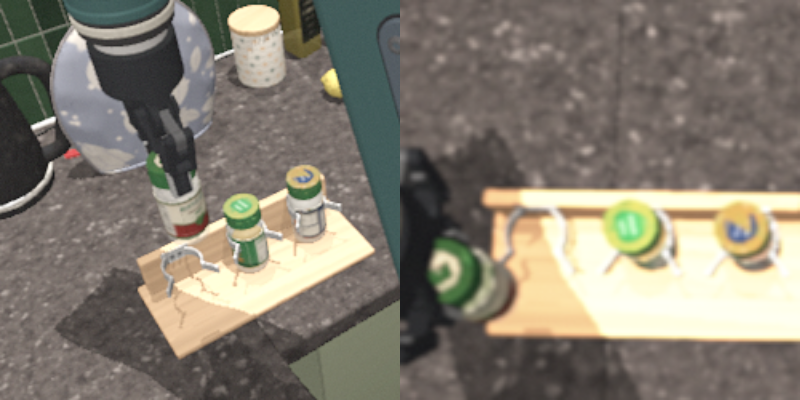

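The jar hangs upright in the grip. In the top half of the picture its cap is at about 455,270, in front of and left-aligned with the empty clip, and the clipped jars are untouched. I'll lower it to just above the base and check.

Call:
creep_tool:
  steps: "0.05,0,4,0,0,0;0.1,0,8,0,0,0;0.1,0,11.5,0,0,0;0.1,0,14,0,0,0;0.1,0,15.5,0,0,0;0.1,0,16.3,0,0,0;0.1,0,16.55,0,0,0;0.1,0,16.55,0,0,0"

```text
time_s: 6.2
tool_pos: [0.4256, 0.3176, 0.0893]
orientation: [3.141, -0.0, 1.57]
wrist_force: [0.0, 0.7, -1.3]
finger_gap: 0.0437
grip_force: 61.2
```

```bash
python3 - <<'E'
from workcell import env
from h import *
s=env.sense();print(s["tool_pos"],s["orientation"],s["wrist_force"])
a=[]
for n in("scene","top"):
    d=env.get_image(n);np.savez(f"pics/{n}3.npz",**d);a.append(d["color"])
cv2.imwrite("pics/c4.png",np.hstack([cv2.resize(a[0][220:345,140:265],(400,400),interpolation=2),cv2.resize(a[1][190:290,150:250],(400,400),interpolation=2)]))
E
```

```text
[0.42563054 0.31763554 0.08925854] [ 3.14106881e+00 -2.62036074e-04  1.57024792e+00] [ 0.02754918  0.69454095 -1.32166354]
```

View pics/c4.png

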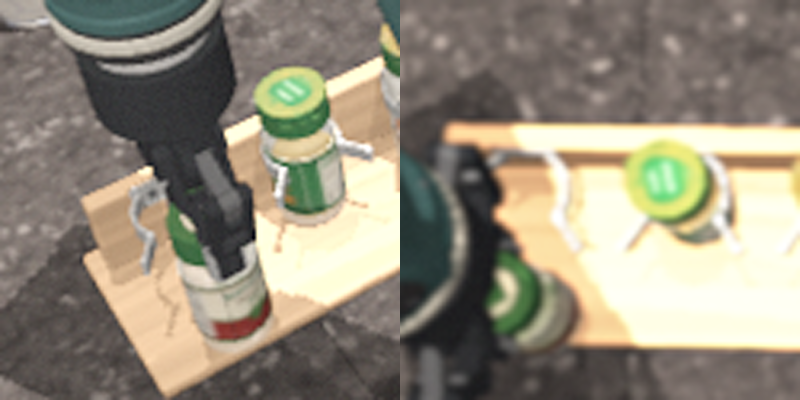

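The jar stands upright just above the base's front strip (base of the jar near 230,345 in the crop), in front of the empty clip and clear of its jaws. I'll lower it to light contact.

Scaled: 0.003 m is 0.3, 0.002 m is 0.2.

Call:
creep_tool:
  steps: "0,0,0.1,0,0,0;0,0,0.2,0,0,0;0,0,0.3,0,0,0;0,0,0.3,0,0,0;0,0,0.3,0,0,0"

```text
time_s: 6.8
tool_pos: [0.4253, 0.3179, 0.0858]
orientation: [-3.142, 0.0, 1.571]
wrist_force: [-0.1, -0.1, -1.6]
finger_gap: 0.0436
grip_force: 61.2
```

Call:
creep_tool:
  steps: "0,0,0.05,0,0,0;0,0,0.1,0,0,0;0,0,0.1,0,0,0"

```text
time_s: 7.1
tool_pos: [0.4254, 0.3179, 0.0851]
orientation: [3.141, -0.0, 1.571]
wrist_force: [-1.0, -1.0, 4.6]
finger_gap: 0.043
grip_force: 61.8
```

Scaled: -0.0007 m is -0.07, -0.0004 m is -0.04.

Call:
creep_tool:
  steps: "0,0.8,-0.04,0,0,0;-0.03,1.6,-0.04,0,0,0;-0.05,2.4,-0.04,0,0,0;-0.07,3,-0.04,0,0,0;-0.07,3.6,-0.04,0,0,0;-0.07,4.2,-0.04,0,0,0"

```text
time_s: 7.7
tool_pos: [0.4669, 0.3173, 0.0851]
orientation: [-3.14, -0.001, 1.571]
wrist_force: [-9.1, 2.0, 8.6]
finger_gap: 0.0437
grip_force: 62.1
```

Call:
creep_tool:
  steps: "0,0.5,0,0,0,0;0,1,0,0,0,0;0,1.5,0,0,0,0;0,1.9,0,0,0,0;0,2.1,0,0,0,0;0,2.1,0,0,0,0;0,2.1,0,0,0,0"

```text
time_s: 8.4
tool_pos: [0.4887, 0.3174, 0.0852]
orientation: [3.141, -0.001, 1.571]
wrist_force: [-0.7, 4.2, 0.7]
finger_gap: 0.0434
grip_force: 61.4
```

Call:
creep_tool:
  steps: "0,0.1,0,0,0,0;0,0.15,0,0,0,0;0,0.15,0,0,0,0"

```text
time_s: 8.7
tool_pos: [0.4894, 0.3173, 0.0852]
orientation: [-3.141, -0.0, 1.571]
wrist_force: [-4.0, 5.3, 3.5]
finger_gap: 0.0435
grip_force: 61.8
```

```bash
python3 - <<'E'
from workcell import env
from h import *
a=[]
for n in("scene","top"):
    d=env.get_image(n);np.savez(f"pics/{n}4.npz",**d);a.append(d["color"])
cv2.imwrite("pics/c5.png",np.hstack([cv2.resize(a[0][200:325,140:265],(400,400),interpolation=2),cv2.resize(a[1][190:290,150:250],(400,400),interpolation=2)]))
E
```

```text
(no output)
```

View pics/c5.png

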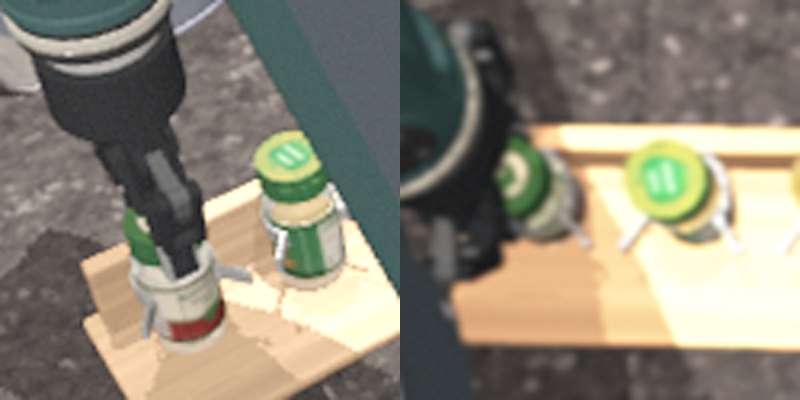

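The picture shows the jar inside the jaws, in line with its neighbour and upright on the base. A firm stop is felt. I'll release and rise.

Scaled: -0.0008 m is -0.08.

Call:
creep_tool:
  steps: "0,-0.08,0,0,0,0;0,-0.08,0,0,0,0;0,-0.08,0,0,0,0;0,-0.08,0,0,0,0;0,-0.08,0,0,0,0;0,-0.08,0,0,0,0;0,-0.08,0,0,0,0"
  finger_gap: 0.085

```text
time_s: 9.5
tool_pos: [0.489, 0.3171, 0.0852]
orientation: [3.142, 0.0, 1.571]
wrist_force: [0.3, -0.4, -0.5]
finger_gap: 0.085
grip_force: 0.0
```

Call:
creep_tool:
  steps: "0,0,-1.5,0,0,0;0,0,-4,0,0,0;0,0,-8,0,0,0;0,-1,-12,0,0,0;0,-3,-15,0,0,0;0,-6,-16,0,0,0;0,-10,-16,0,0,0;0,-12,-16,0,0,0"

```text
time_s: 10.3
tool_pos: [0.3667, 0.317, 0.2457]
orientation: [3.141, -0.0, 1.571]
wrist_force: [0.2, 0.2, -0.2]
finger_gap: 0.085
grip_force: 0.0
```

Call:
creep_tool:
  steps: "2,0,0,0,0,0;5,0,0,0,0,0;8,0,0,0,0,0;10,0,0,0,0,0;10,0,0,0,0,0"

```text
time_s: 10.8
tool_pos: [0.3688, 0.419, 0.2447]
orientation: [-3.141, -0.0, 1.573]
wrist_force: [0.5, -0.5, -0.7]
finger_gap: 0.0853
grip_force: 0.0
```

```bash
python3 - <<'E'
from workcell import env
from h import *
a=[]
for n in("scene","top"):
    d=env.get_image(n);np.savez(f"pics/{n}5.npz",**d);a.append(d["color"])
t=d;K=t["K"];T=t["world_from_camera"];D=t["depth"];vv,uu=np.mgrid[0:480,0:640]
P=np.stack([(uu-K[0,2])/K[0,0]*D,-(vv-K[1,2])/K[1,1]*D,-D],-1)@T[:3,:3].T+T[:3,3]
for nm,x,y in(("left",.489,.317),("mid",.488,.2273),("right",.4872,.138)):
    m=(abs(P[...,2]-.116)<.008)&(np.hypot(P[...,0]-x,P[...,1]-y)<.04)
    if m.sum()<5: print(nm,"hidden");continue
    ys,xs=np.nonzero(m);c,r=cv2.minEnclosingCircle(np.c_[xs,ys].astype(np.float32));print(nm,m.sum(),P[m].mean(0).round(4),c,r,onz(t,*c,.116).round(4))
cv2.imwrite("pics/c6.png",np.hstack([cv2.resize(a[0][160:360,100:340],(480,400)),cv2.resize(a[1][180:300,150:240],(300,400),interpolation=2)]))
E
```

```text
left 359 [0.4879 0.3168 0.1163] (174.06398010253906, 234.35781860351562) 10.967065811157227 [0.4874 0.3168 0.116 ]
mid 348 [0.4879 0.2273 0.116 ] (215.6571502685547, 234.2857208251953) 10.734513282775879 [0.4882 0.2274 0.116 ]
right 348 [0.4872 0.1383 0.1164] (257.2631530761719, 235.0) 10.526543617248535 [0.4874 0.138  0.116 ]
```

View pics/c6.png

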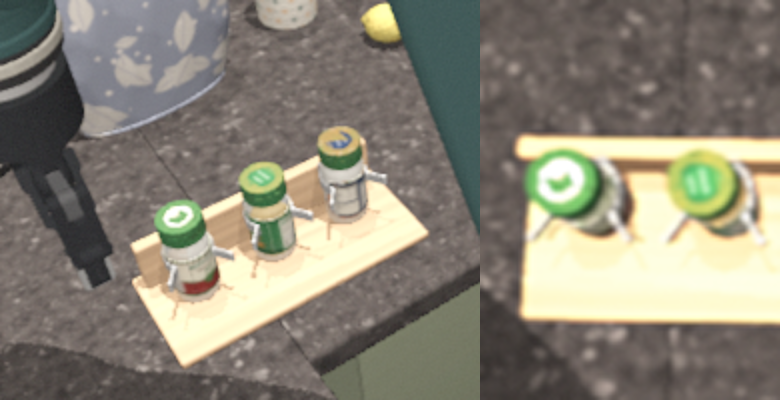

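All three jars stand upright in a row in their clips (caps at about 180,218, 263,180 and 340,140 in the crop). The new jar measures (0.488, 0.317) with its top at 0.116 m, which matches its neighbours. The gripper is clear.

```bash
python3 -c "
from workcell import env
print(env.finish_job())"
```

```text
the job is handed in; nothing more can be done
None
```

The loose jar is snapped home and standing upright in the left clip, level with the other two; the other objects were left where they stood, and the job was handed in at about 11 s.

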